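# Clamp the cover onto the flow chamber

## Robot

A 7-joint arm with a two-finger parallel gripper is mounted at the origin on the work surface. World frame = base frame: x ahead of the robot, y to its left, z up, the work surface at z = 0. Lengths are in m, angles in degrees, forces in N, time in s.
With the tool pointing down it reaches from about 0.425 to 0.975 m from the base axis. Payload 16.7 kg.
Tool frame: the origin (TCP) lies at the very end of the fingers, on their centre line; the grasp point (between the pads) lies behind it (env.pinch_z is the y of the grasp point in the tool frame, in m); y points along the fingers, x is the direction in which the jaws open and shut, and the axes are right-handed (so a half turn about y gives the same grasp; the last joint's range is limited). The gripper opens to 85 mm and grips with 20 to 120 N. Pads are 22 mm wide; open, the fingers measure 114 mm over their backs; the gripper's body (76 mm by 85 mm) begins 54 mm behind the grasp point. The pads swing forward as they close: fully open they stand 13 mm farther back than shut.
Start: joints at [58.871, 24.414, 4.234, 92.017, -1.954, 63.644, -3.845], TCP at [0.259, -0.623, 0.231] pointing down, gripper open.
Joint ranges: [-163.25, 163.25], [-28.42, 122.38], [-70.27, 78.77], [12.13, 141.07], [-58.53, 238.53], [9.26, 117.41], [-156.51, 156.51]. Speed limits (degrees/s): [108.29, 108.29, 136.94, 136.94, 172.46, 172.46, 172.46].

## Interface

Orientations are given as a 3x3 rotation matrix whose columns are the frame's x, y, z axes.
In Python, from plant import sense, read_camera, get_calibration, env gives the robot as it stands.
- The arm moves only by the tool move_arm, never from a script. Its argument "motion" is a list of rows, each a list of 3 entries, a list of its own where there are three numbers: the turn, a rotation vector about the tool's x, y, z in degrees, then the shift along the tool's x, y, z in cm, then the finger opening in cm, from 0 to 8.54. A call has 1 to 12 rows; each row is the pose to reach, as a shift and turn from the pose commanded when the call began, along the tool's axes at that moment; what a row does not reach only later rows make up. A row lasts 1/12 s, in which the tool goes at most 41.7 mm and 7.16 degrees, less where a joint would pass 70% of its speed; a pose out of reach is approached as far as the arm can. A call with a gripper value outside its range is refused whole. The fingers move at their own pace and stop on an object; the grip force is fixed at half the most. Time passes only in rows, so rows that repeat a pose let the fingers close. It gives the time, the measured TCP pose, the force and the opening at its end, in the units of the state.
- sense(): the state, without advancing time (a new reading comes with each control period).
- read_camera(name): name is "side" or "top" or "wrist"; returns the picture (400x640x3 uint8, red, green, blue); there is no depth.
- get_calibration(name): a dict with "intrinsics" (3x3 intrinsics, pixels), "D" ([k1, k2, p1, p2, k3] as OpenCV has them; the pictures are not rectified), "cam_to_world" (4x4, takes a point from camera to world coordinates); the wrist camera has in their place "hand_eye" (4x4, takes a point from camera to tool coordinates, whose origin is the TCP and whose axes are the tool frame's). Camera axes: x right, y up, looking along -z (the intrinsics and any distortion apply to the point x, -y, -z); pixel columns grow to the right and rows downward; lengths in m; the calibration is good to about 2 mm. A picture is of the moment at which its call begins: read the wrist's pose just before it. get_calibration takes no time and is no camera call.
- env.job_done(): hands the job in, once; it reports no verdict.
The state is a dict: "time_s": time; "q": joint angles; "joint_vel": joint speeds; "tau": joint torques, N m; "position": TCP position; "tcp_rot": TCP orientation; "force": force on the tool from outside, world axes, zero at the start; "ft_torque": the same for the moment, N m; "grip_width": finger opening in m.
Only numpy, scipy, OpenCV 4.12 (cv2) and the standard library are available. Lean on these libraries where they do the work, as an engineer would, in place of code of your own. Each camera call takes 0.05 s, during which the arm holds its last target. There are 200 camera calls.

## Task

The black flow chamber stands ready under the bar clamp with its white cover on top. Slide the clamp's jaw down its bar until the foot of the screw rests on the cover, then screw the handle tight, clockwise seen from above, by a good half turn or more after the foot has met the cover, so that the jaw binds on the bar and stays clamped when you let go. Do not shift the chamber or the cover, and leave the other things on the bench alone.

Things in the scene. Friction and masses are not known exactly. Their poses are not given: they have to be found in the camera images.
- clamp: Bar clamp, fixed to the bench: grey steel foot plate 230 x 150 x 12 mm with an upright flat steel bar (12 x 24 mm, top 207 mm above the bench). Origin on the bench exactly under the vertical screw axis; its x axis points from the screw axis to the bar, whose centre is 100 mm along +x; z up. The plate reaches from x = -95 to +135 mm.
- jaw (a joint): How far (m) the dark steel sliding jaw has been slid down the bar; 0 = top, grows downwards, stroke 0.10. It starts with the foot some 24 to 55 mm above the cover and stays where it is left. Pressing down on the handle (about 5 to 10 N) slides it smoothly; the jaw's arm is 18 mm thick, its centre line 55 mm below the grip centre of the handle when the handle joint is 0.
- jawarm (a joint): Tilt (rad) of the jaw on its bar, positive = free end up. It has a little play: 0 while hanging free, about 0.015 to 0.03 when the screw's force has tilted it so that it binds on the bar and can no longer slide up.
- handle (a joint): Turn (rad) of the screw handle, growing clockwise seen from above (tightening), range 0 to 7.5, starts at 0 to 1. Each full turn lowers handle and foot by 8 mm. It has friction (0.06 N m) and does not run back by itself.
- handle_grip (a point): Centre of the handle's grip, on the vertical screw axis: a black upright bar 50 mm long (along this point's x axis), 14 mm thick (along its y), 30 mm tall, z up. The grip spans 15 mm above and below this point; 27 mm to 15 mm below it is a round hub of radius 13 mm. The arm's top lies 46 mm below it when the handle joint is 0. The axes turn with the handle.
- foot: Round black rubber foot of the screw, radius 16 mm, 10 mm thick, on the screw axis under the arm; origin at the centre of its underside, 95 mm below the grip centre when unloaded. It does not turn with the screw. It is springy: it gives 1 mm for each 5 N. About the first 2 mm of screw travel after contact only take up the jaw's tilt.
- chamber: Loose black flow chamber, 120 x 130 x 45 mm (x, y, z), 0.6 kg, with two white hose stubs, standing on the clamp's foot plate (12 mm above the bench) under the screw. Origin at the centre of its underside.
- cover: Loose white cover plate 105 x 115 x 10 mm lying on the chamber, with an aluminium strip 36 x 100 x 6 mm (long along its y) across the middle of its top on which the foot lands. Origin at the centre of its underside, top of strip 16 mm above it (73 mm above the bench).
- jar_mid (a point): Bystander: amber glass jar, diameter 60, height 90 mm; point at its centre.
- beaker_mid (a point): Bystander: white cup, diameter 70, height 85 mm; point at its centre.
- screwdriver_mid (a point): Bystander: screwdriver lying on the bench; point at its origin on its length.
Things that resemble listed ones, but are neither listed nor needed, are in the scene too. What is meant by the cover is not red, and is the larger of those in its own colour.

How it is judged:
By the outcome, as a careful person would: the job done as asked, in the order asked, and still so for the second after the job is handed in, with the robot touching nothing.
It also fails if it takes over 61 s, if anything falls off the work surface, if the arm or the gripper's body presses on something with over 40 N, if the wrist force passes 120 N, or if a joint passes its speed limit or range.

## Working session

There is one attempt and no reset: what is moved stays moved. The work goes in short steps, Python scripts to look and compute and a tool call to move; the robot and the scene stay as the last step left them, time stands still between calls to the robot, and variables do not carry over. Pictures are saved under pics/ and viewed, about 8 in all and at most 12, crops included, and the job is handed in when it is done.

Besides the shell and the picture viewer there is one more tool, called in YAML: its name, and indented under it one key for each argument. move_arm: Moves the arm, as the interface text tells. Its arguments: {"type":"object","properties":{"motion":{"type":"array"}},"required":["motion"]}

```bash
mkdir -p pics; ls
cat > h.py <<'E'
import numpy as np, cv2
from plant import sense, read_camera, get_calibration, env
def grab(n,f):
    im=read_camera(n); cv2.imwrite(f,cv2.cvtColor(im,cv2.COLOR_RGB2BGR)); return im
def cam(n,s=None):
    c=get_calibration(n)
    if 'cam_to_world' in c: T=np.array(c['cam_to_world'])
    else:
        W=np.eye(4); W[:3,:3]=s['tcp_rot']; W[:3,3]=s['position']; T=W@np.array(c['hand_eye'])
    return np.array(c['intrinsics']),np.array(c['D']),T
def ray(c,uv):
    K,D,T=c
    p=cv2.undistortPoints(np.array([[uv]],float),K,D)[0,0]
    d=T[:3,:3]@np.array([p[0],-p[1],-1]); return T[:3,3],d/np.linalg.norm(d)
def onz(c,uv,z):
    o,d=ray(c,uv); return o+d*(z-o[2])/d[2]
def two(c1,u1,c2,u2):
    a,d=ray(c1,u1);b,e=ray(c2,u2)
    t=np.linalg.lstsq(np.c_[d,-e],b-a,rcond=None)[0]
    p,q=a+d*t[0],b+e*t[1]; return (p+q)/2,np.linalg.norm(p-q)
def proj(c,P):
    K,D,T=c; X=(np.asarray(P,float).reshape(-1,3)-T[:3,3])@T[:3,:3]; X=X*[1,-1,-1]
    return cv2.projectPoints(X,np.zeros(3),np.zeros(3),K,D)[0][:,0]
E
python3 - <<'E'
from h import *
s=sense(); print(s['time_s'],s['position'],np.round(s['tcp_rot'],3),s['force'],env.pinch_z)
a=grab('top','pics/top1.png');b=grab('side','pics/side1.png')
for n in('top','side'):
  c=cam(n);print(n,np.round(c[2],3).tolist(),c[0][0,0])
E
```

```text
pics
0.0 [ 0.25879796 -0.62298376  0.23062124] [[ 0.384 -0.001  0.923]
 [-0.923  0.001  0.384]
 [-0.001 -1.    -0.   ]] [-1.25334568 -0.64045063 -1.05200946] -0.0187
top [[0.026, 0.996, -0.086, 0.48], [-0.999, 0.024, -0.029, -0.025], [-0.027, 0.087, 0.996, 1.324], [0.0, 0.0, 0.0, 1.0]] 423.7679508745104
side [[-0.936, 0.218, -0.278, 0.257], [-0.353, -0.572, 0.74, 0.946], [0.003, 0.791, 0.612, 0.964], [0.0, 0.0, 0.0, 1.0]] 409.34848429073804
```

View pics/top1.png

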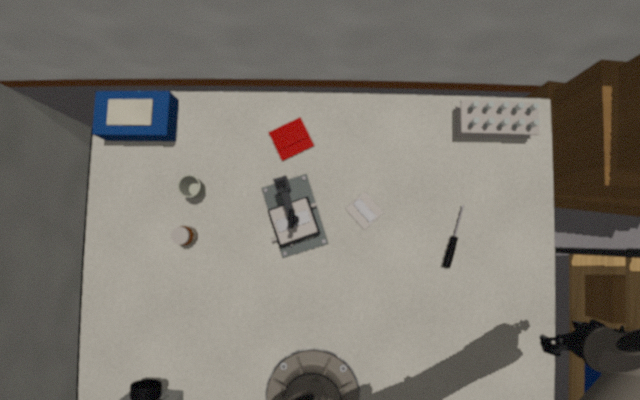

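View pics/side1.png

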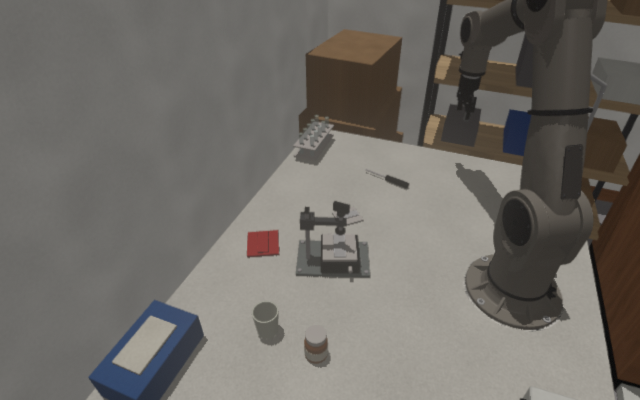

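The top view shows the clamp at about (294,215). There are three cover candidates:
- The white plate on the chamber under the clamp, at top (294,222) and side (340,248).
- A small white plate at top (364,211).
- A red plate at top (291,139).

I choose the white plate under the clamp, since it is the larger white one. I'll check that with a close crop.

Run:
```python
from h import *
a=cv2.imread('pics/top1.png')[165:265,250:350];b=cv2.imread('pics/side1.png')[190:290,280:380]
g=lambda i:cv2.convertScaleAbs(cv2.resize(i,(400,400),interpolation=cv2.INTER_CUBIC),alpha=1.6,beta=20)
cv2.imwrite('pics/crop1.png',np.hstack([g(a),g(b)]))
```

```text
(no output)
```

View pics/crop1.png

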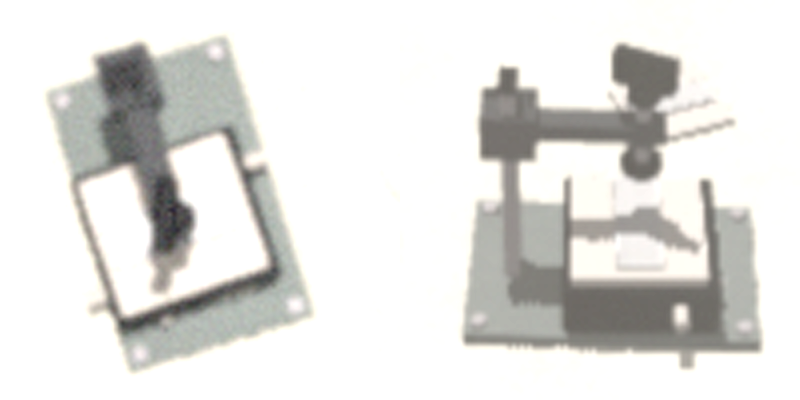

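The crop confirms the white plate with the metal strip on the black chamber, under the screw. In the top view the plate corners are at crop (52,92), (225,38), (312,312) and (133,370). The side view shows the grip centre at crop (247,67).

Run:
```python
from h import *
t,s=cam('top'),cam('side')
cr=np.array([(52,92),(225,38),(312,312),(133,370)])/4+[250,165]
C=np.array([onz(t,p,.012) for p in cr]);print(C.round(4), [np.linalg.norm(C[i]-C[i-1]).round(3) for i in range(4)])
c=C.mean(0); x=(C[0]+C[1]-C[2]-C[3]);x/=np.linalg.norm(x)
O=c-0.02*x;print('x axis',x,np.degrees(np.arctan2(x[1],x[0])),'origin',O)
# grip height: side pixel of grip centre, closest to vertical line
sp=np.array([247,67])/4+[280,190]
o,d=ray(s,sp); e=np.array([0,0,1.]);P=np.r_[O[:2],0]
r=np.linalg.lstsq(np.c_[d,-e],P-o,rcond=None)[0];print('grip',o+d*r[0],'z on axis',r[1])
print(two(t,np.array([172,212])/4+[250,165],s,sp))
z=r[1]
print('top proj of grip',(proj(t,[[*O[:2],z]])-[250,165])*4,'side bar top etc',proj(s,[[*(O+.1*x)[:2],.207]]))
```

```text
[[ 0.6321  0.1708  0.012 ]
 [ 0.6776  0.0365  0.012 ]
 [ 0.4662 -0.0364  0.012 ]
 [ 0.4179  0.1004  0.012 ]] [np.float64(0.225), np.float64(0.142), np.float64(0.224), np.float64(0.145)]
x axis [0.94770653 0.31914313 0.        ] 18.611112904336988 origin [0.5294989  0.06141001 0.012     ]
grip [0.52866281 0.06115342 0.21812951] z on axis 0.21812951123629126
(array([0.53041338, 0.05824901, 0.215561  ]), np.float64(0.0016481768788836554))
top proj of grip [[167.11968433 214.31920082]] side bar top etc [[307.1014792  208.85007927]]
```

move_arm:
  motion:
    - [[0,0,0],[0,-4,0],8.5]
    - [[0,0,0],[0,-8,0],8.5]
    - [[0,0,0],[-52.8,-12,51.2],8.5]
    - [[0,0,0],[-52.8,-12,51.2],8.5]
    - [[0,0,0],[-52.8,-12,51.2],8.5]
    - [[0,0,0],[-52.8,-12,51.2],8.5]
    - [[0,0,0],[-52.8,-12,51.2],8.5]
    - [[0,0,0],[-52.8,-12,51.2],8.5]
    - [[0,0,0],[-52.8,-12,51.2],8.5]
    - [[0,0,0],[-52.8,-12,51.2],8.5]
    - [[0,0,0],[-52.8,-12,51.2],8.5]
    - [[0,0,0],[-52.8,-12,51.2],8.5]

```text
time_s: 1.1
position: [0.4119, -0.2343, 0.334]
tcp_rot: [[0.384, -0.0, 0.924], [-0.924, -0.0, 0.384], [0.0, -1.0, -0.0]]
force: [1.2, -0.7, 0.1]
grip_width: 0.0853
```

Run:
```python
from h import *
s=sense();print(s['q'],s['position']);c=get_calibration('wrist');print(np.round(c['hand_eye'],3),c['intrinsics'])
R=np.array(s['tcp_rot']);d=np.array([.529,.061,.335])-s['position'];print(R.T@d*100)
W=cam('wrist',s)
for sh in ([0,0,0],):
  T=W[2].copy();T[:3,3]+=d;print(proj((W[0],W[1],T),[[.529,.061,.233],[.529,.061,.218]]))
```

```text
[ 33.33779663   1.03852567 -11.608509   108.47037996   0.23450209
  70.50917129 -45.79521063] [ 0.41192276 -0.23433802  0.33404827]
[[ 1.     0.001 -0.001  0.001]
 [-0.001  0.321 -0.947 -0.142]
 [-0.     0.947  0.321  0.083]
 [ 0.     0.     0.     1.   ]] [[334.3949826    0.         319.6953214 ]
 [  0.         334.3949826  202.83519365]
 [  0.           0.           1.        ]]
[-22.78526763  -0.10188482  22.13925282]
[[318.59940532 202.70702627]
 [318.63736132 196.79308276]]
```

move_arm:
  motion:
    - [[0,-7,0],[-2.8,0,2.8],8.5]
    - [[0,-14,0],[-5.6,0,5.5],8.5]
    - [[0,-21,0],[-8.4,0,8.2],8.5]
    - [[0,-28,0],[-11.2,0,11],8.5]
    - [[0,-35,0],[-14,0,13.7],8.5]
    - [[0,-42,0],[-16.8,0,16.4],8.5]
    - [[0,-49,0],[-19.6,0,19.1],8.5]
    - [[0,-56,0],[-22.8,0,22.1],8.5]
    - [[0,-63,0],[-22.8,0,22.1],8.5]
    - [[0,-70,0],[-22.8,0,22.1],8.5]
    - [[0,-77,0],[-22.8,0,22.1],8.5]
    - [[0,-84,0],[-22.8,0,22.1],8.5]

```text
time_s: 2.1
position: [0.5283, 0.0592, 0.3336]
tcp_rot: [[0.957, -0.001, -0.291], [0.291, 0.0, 0.957], [-0.001, -1.0, 0.0]]
force: [0.2, -0.1, -0.8]
grip_width: 0.0851
```

move_arm:
  motion:
    - [[0,-7,0],[0,0,0],8.5]
    - [[0,-14,0],[0,0,0],8.5]
    - [[0,-21,0],[0,0,0],8.5]
    - [[0,-28,0],[0,0,0],8.5]
    - [[0,-35,0],[0,0,0],8.5]
    - [[0,-42,0],[0,0,0],8.5]
    - [[0,-49,0],[0,0,0],8.5]
    - [[0,-56,0],[0,0,0],8.5]
    - [[0,-63,0],[0,0,0],8.5]
    - [[0,-70,0],[0,0,0],8.5]
    - [[0,-77,0],[0,0,0],8.5]
    - [[0,-84,0],[0,0,0],8.5]

```text
time_s: 3.1
position: [0.5283, 0.0589, 0.3337]
tcp_rot: [[-0.189, -0.001, -0.982], [0.982, 0.0, -0.189], [0.0, -1.0, 0.0]]
force: [0.5, 0.0, -0.2]
grip_width: 0.0851
```

Run:
```python
from h import *
s=sense();print(s['q'],s['position'],np.round(s['tcp_rot'],3))
grab('wrist','pics/w1.png')
```

```text
[ 23.34104047   9.78658408 -41.11766126 100.78927471   6.74136329
  71.95156053  81.44049504] [0.52828509 0.05889499 0.33371371] [[-0.189 -0.001 -0.982]
 [ 0.982  0.    -0.189]
 [ 0.    -1.     0.   ]]
```

View pics/w1.png

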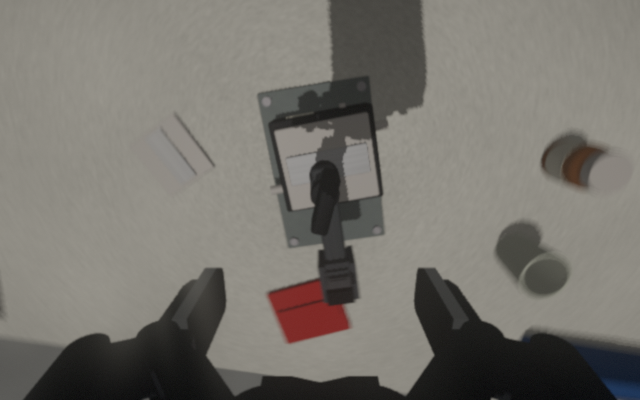

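The wrist view shows the grip as a dark elongated shape from about (325,165) to (320,232), with the jaw arm running under it to the bar at (337,275). I'll take a close crop to get its yaw.

Run:
```python
from h import *
s=sense();W=cam('wrist',s)
print(proj(W,[[.529,.061,.233],[.529,.061,.203],[.529,.061,.123],[.624,.093,.207]]))
a=cv2.imread('pics/w1.png')[150:310,270:390]
a=cv2.convertScaleAbs(cv2.resize(a,None,fx=5,fy=5,interpolation=cv2.INTER_CUBIC),alpha=2.5,beta=10)[:600]
cv2.imwrite('pics/w1c.png',a)
```

```text
[[323.34036123 204.70042768]
 [323.00316463 193.23702304]
 [322.36340108 171.49476611]
 [336.00731953 295.97587933]]
```

View pics/w1c.png

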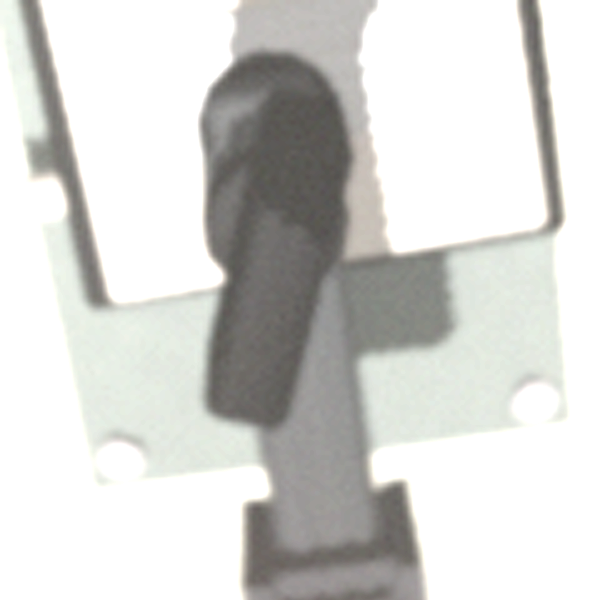

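Run:
```python
from h import *
s=sense();W=cam('wrist',s);f=lambda x,y,z=.233:onz(W,(270+x/5,150+y/5),z)
for a,b in(((208,400),(243,265)),((290,420),(325,270)),((208,410),(290,425))):
  p,q=f(*a),f(*b);v=q-p;print(np.degrees(np.arctan2(v[1],v[0])),np.linalg.norm(v))
e=(f(208,410)+f(290,425))/2; print('far end mid',e, 'dist to axis',np.linalg.norm(e[:2]-[.529,.061]))
R=s['tcp_rot'];print('tool x yaw',np.degrees(np.arctan2(R[1,0],R[0,0])))
m=(e-[.529,.061,.233]);print(np.degrees(np.arctan2(m[1],m[0])))
```

```text
177.61620800604533 0.023142033755022596
179.82549478524604 0.02562183675330947
90.21247463277908 0.013226510420909377
far end mid [0.55315393 0.06313903 0.233     ] dist to axis 0.02424845965923514
tool x yaw 101.48770738388887
5.060819804545929
```

move_arm:
  motion:
    - [[0,6,0],[0.3,2,0],6]
    - [[0,11.5,0],[0.3,4,0],6]
    - [[0,11.5,0],[0.3,6,0],6]
    - [[0,11.5,0],[0.3,8,0],6]
    - [[0,11.5,0],[0.3,10,0],6]
    - [[0,11.5,0],[0.3,11.5,0],6]
    - [[0,11.5,0],[0.3,12.6,0],6]
    - [[0,11.5,0],[0.3,12.6,0],6]

```text
time_s: 3.82
position: [0.5269, 0.0616, 0.2059]
tcp_rot: [[0.018, -0.003, -1.0], [1.0, -0.0, 0.018], [-0.0, -1.0, 0.003]]
force: [-0.6, -0.2, 0.1]
grip_width: 0.0601
```

Run:
```python
from h import *
s=sense();print(s['q'],s['position'],np.round(s['tcp_rot'],3),s['force'],s['grip_width'])
W=cam('wrist',s);print(proj(W,[[.5285,.062,.233]]))
grab('wrist','pics/w2.png')
```

```text
[ 19.58146473  16.40330516 -38.91521254 110.03522822  12.03553125
  57.81526869  64.26264595] [0.52685319 0.06163417 0.20592335] [[ 0.018 -0.003 -1.   ]
 [ 1.    -0.     0.018]
 [-0.    -1.     0.003]] [-0.60276298 -0.24272259  0.11503865] 0.06005889789409964
[[322.48961737 307.68054502]]
```

View pics/w2.png

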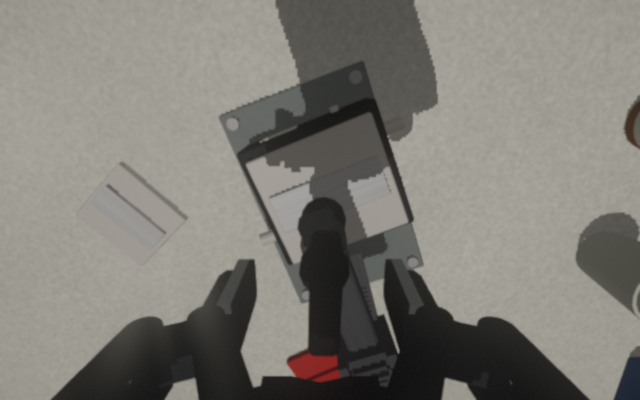

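The grip, at (324,258) to (322,352), is aligned with the tool and centred between the pads at about (250,262) and (388,262). Closing.

move_arm:
  motion:
    - [[0,0,0],[0,0,0],3]
    - [[0,0,0],[0,0,0],2]
    - [[0,0,0],[0,0,0],1]
    - [[0,0,0],[0,0,0],0.5]
    - [[0,0,0],[0,0,0],0.5]
    - [[0,0,0],[0,0,0],0.5]
    - [[0,0,0],[0,0,0],0.5]

```text
time_s: 4.45
position: [0.5283, 0.0622, 0.2083]
tcp_rot: [[0.016, 0.001, -1.0], [1.0, 0.0, 0.016], [0.0, -1.0, -0.001]]
force: [2.4, 3.5, 0.9]
grip_width: 0.0128
```

move_arm:
  motion:
    - [[0,0,0],[0,0.4,0],0.5]
    - [[0,0,0],[0,0.8,0],0.5]
    - [[0,0,0],[0,1.2,0],0.5]
    - [[0,0,0],[0,1.6,0],0.5]
    - [[0,0,0],[0,2.0,0],0.5]
    - [[0,0,0],[0,2.4,0],0.5]
    - [[0,0,0],[0,2.8,0],0.5]
    - [[0,0,0],[0,3.2,0],0.5]
    - [[0,0,0],[0,3.6,0],0.5]
    - [[0,0,0],[0,4.0,0],0.5]

```text
time_s: 5.28
position: [0.5282, 0.0621, 0.1675]
tcp_rot: [[0.016, 0.0, -1.0], [1.0, 0.0, 0.016], [0.0, -1.0, -0.0]]
force: [3.2, 2.5, 1.3]
grip_width: 0.0128
```

move_arm:
  motion:
    - [[0,0,0],[0,0.2,0],0.5]
    - [[0,0,0],[0,0.4,0],0.5]
    - [[0,0,0],[0,0.6,0],0.5]

```text
time_s: 5.53
position: [0.5282, 0.0621, 0.1616]
tcp_rot: [[0.016, 0.0, -1.0], [1.0, 0.0, 0.016], [0.0, -1.0, -0.0]]
force: [3.7, 2.9, 1.5]
grip_width: 0.0127
```

Run:
```python
from h import *
s=sense();print(s['q'],s['position'],s['force'])
a=grab('side','pics/s2.png')
b=cv2.imread('pics/s2.png')[190:290,280:380]
cv2.imwrite('pics/s2c.png',cv2.convertScaleAbs(cv2.resize(b,(600,600),interpolation=cv2.INTER_CUBIC),alpha=1.6,beta=20))
```

```text
[ 18.18760673  19.53366282 -37.92919422 112.47624543  14.92737204
  52.81443276  61.81403085] [0.5281506  0.06213454 0.16156135] [3.68191802 2.88792747 1.50708443]
```

View pics/s2c.png

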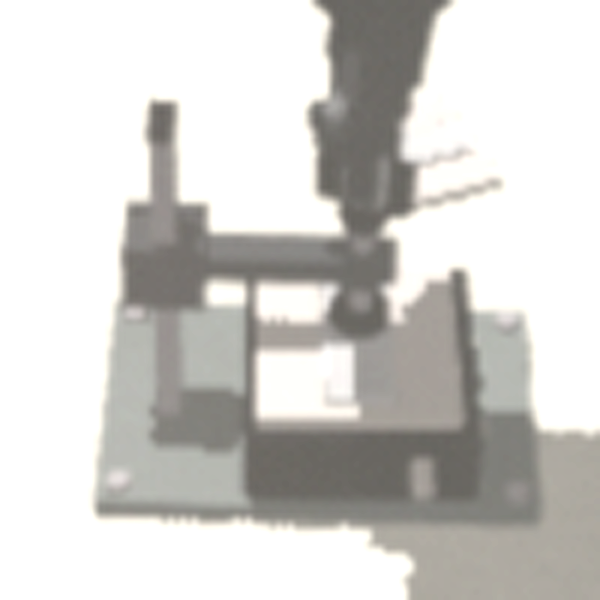

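The jaw has slid down with the handle, and the foot at crop (358,318) is only a few mm above the strip. I'll creep down from here.

move_arm:
  motion:
    - [[0,0,0],[0,0.1,0],0.5]
    - [[0,0,0],[0,0.2,0],0.5]

```text
time_s: 5.75
position: [0.5283, 0.0622, 0.1599]
tcp_rot: [[0.016, 0.001, -1.0], [1.0, 0.0, 0.016], [0.0, -1.0, -0.001]]
force: [1.5, 3.1, 8.9]
grip_width: 0.0128
```

move_arm:
  motion:
    - [[0,0,0],[0,0.1,0],0.5]
    - [[0,0,0],[0,0.1,0],0.5]

```text
time_s: 5.92
position: [0.5284, 0.0622, 0.1592]
tcp_rot: [[0.016, 0.001, -1.0], [1.0, 0.0, 0.016], [0.0, -1.0, -0.001]]
force: [1.2, 4.3, 11.0]
grip_width: 0.0125
```

move_arm:
  motion:
    - [[0,0,0],[0,0.1,0],0.5]
    - [[0,0,0],[0,0.1,0],0.5]

```text
time_s: 6.08
position: [0.5284, 0.0622, 0.1584]
tcp_rot: [[0.016, 0.001, -1.0], [1.0, 0.0, 0.016], [0.0, -1.0, -0.001]]
force: [0.9, 3.1, 14.8]
grip_width: 0.0127
```

Contact came at TCP z≈0.1605, and the force now rises about 5 N/mm, which matches the foot's spring. Now turning clockwise.

move_arm:
  motion:
    - [[0,7,0],[0,0,0],0.5]
    - [[0,14,0],[0,0,0],0.5]
    - [[0,21,0],[0,0,0],0.5]
    - [[0,28,0],[0,0,0],0.5]
    - [[0,35,0],[0,0,0],0.5]
    - [[0,42,0],[0,0,0],0.5]

```text
time_s: 6.58
position: [0.529, 0.0637, 0.1586]
tcp_rot: [[0.685, 0.003, -0.729], [0.729, 0.002, 0.685], [0.003, -1.0, -0.001]]
force: [5.0, 11.0, 8.8]
grip_width: 0.0128
```

move_arm:
  motion:
    - [[0,7,0],[0,0,0],0.5]
    - [[0,14,0],[0,0,0],0.5]
    - [[0,21,0],[0,0,0],0.5]
    - [[0,28,0],[0,0,0],0.5]
    - [[0,35,0],[0,0,0],0.5]
    - [[0,42,0],[0,0,0],0.5]

```text
time_s: 7.08
position: [0.5306, 0.0645, 0.159]
tcp_rot: [[0.996, 0.006, -0.084], [0.084, 0.003, 0.996], [0.006, -1.0, 0.003]]
force: [16.2, 14.1, -0.1]
grip_width: 0.0126
```

Run:
```python
from h import *
s=sense();print(s['q'],s['position'],s['force'],s['ft_torque'])
```

```text
[  4.82152921  17.26936345 -21.90618703 113.25186403   8.12484759
  50.55811909 -16.51615303] [0.53061569 0.06447766 0.15903074] [16.1552388  14.14179984 -0.06017282] [ 3.75397759 -3.65481785  0.14744532]
```

Run:
```python
from h import *
P=np.array([[.5284,.0622],[.529,.0637],[.5306,.0645]]);Y=np.radians([89.1,46.8,4.8])
A=[];b=[]
for p,y in zip(P,Y):
  c,s=np.cos(y),np.sin(y); A+= [[1,0,-c,s],[0,1,-s,-c]]; b+=list(p)
x,r,_,_=np.linalg.lstsq(np.array(A),np.array(b),rcond=None);print('axis',x[:2],'offset',x[2:],'res',r)
for y in (4.8,-40,-80,-115):
  c,s=np.cos(np.radians(y)),np.sin(np.radians(y));print(y,x[:2]-[0,0]+0*x[2:]+0, 'TCP',np.array([x[0]+c*-x[2]+s*x[3]*1, x[1]-s*x[2]-c*x[3]]), np.array([x[0]+c*x[2]-s*x[3],x[1]+s*x[2]+c*x[3]]))
```

```text
axis [0.53075924 0.06212053] offset [-9.97719671e-06 -2.36943716e-03] res [6.27621824e-09]
4.8 [0.53075924 0.06212053] TCP [0.53057092 0.06448249] [0.53094757 0.05975856]
-40 [0.53075924 0.06212053] TCP [0.53228993 0.06392921] [0.52922856 0.06031185]
-80 [0.53075924 0.06212053] TCP [0.53309442 0.06252215] [0.52842407 0.0617189 ]
-115 [0.53075924 0.06212053] TCP [0.53290247 0.06111012] [0.52861602 0.06313094]
```

move_arm:
  motion:
    - [[0,0,0],[0.12,0,0.12],0.5]
    - [[0,3,0],[0.25,0,0.23],0.5]
    - [[0,10,0],[0.3,0.02,0.22],0.5]
    - [[0,17,0],[0.34,0.04,0.21],0.5]
    - [[0,24,0],[0.37,0.05,0.2],0.5]
    - [[0,31,0],[0.4,0.07,0.18],0.5]
    - [[0,38,0],[0.43,0.08,0.17],0.5]
    - [[0,45,0],[0.45,0.1,0.15],0.5]

```text
time_s: 7.75
position: [0.5336, 0.0648, 0.1577]
tcp_rot: [[0.763, 0.003, 0.646], [-0.646, 0.001, 0.763], [0.001, -1.0, 0.003]]
force: [5.7, 6.2, 10.2]
grip_width: 0.0128
```

move_arm:
  motion:
    - [[0,7,0],[0.04,0.01,0.05],0.5]
    - [[0,14,0],[0.08,0.02,0.07],0.5]
    - [[0,21,0],[0.1,0.03,0.08],0.5]
    - [[0,28,0],[0.13,0.04,0.08],0.5]
    - [[0,35,0],[0.15,0.05,0.08],0.5]
    - [[0,42,0],[0.17,0.05,0.08],0.5]

```text
time_s: 8.25
position: [0.5351, 0.0633, 0.1572]
tcp_rot: [[0.134, 0.002, 0.991], [-0.991, 0.0, 0.134], [0.0, -1.0, 0.002]]
force: [3.7, 0.9, 11.0]
grip_width: 0.0128
```

Run:
```python
from h import *
s=sense();print(s['q'],s['position'],s['force'],s['ft_torque'])
```

```text
[ -8.40689641  16.6939276   -6.15288795 113.42513498   2.34005
  49.87578871 -98.09790613] [0.53509955 0.06333069 0.15718548] [ 3.66620337  0.87262009 10.98960928] [ 0.30951808 -0.8093271   0.07712653]
```

move_arm:
  motion:
    - [[0,7,0],[0.03,0.01,0.02],0.5]
    - [[0,14,0],[0.06,0.02,0.02],0.5]
    - [[0,21,0],[0.09,0.03,0.01],0.5]
    - [[0,28,0],[0.12,0.04,0],0.5]
    - [[0,35,0],[0.15,0.05,-0.01],0.5]
    - [[0,42,0],[0.17,0.06,-0.02],0.5]
    - [[0,47,0],[0.19,0.06,-0.03],0.5]

```text
time_s: 8.83
position: [0.5347, 0.0608, 0.1564]
tcp_rot: [[-0.634, 0.001, 0.773], [-0.773, -0.001, -0.634], [-0.0, -1.0, 0.001]]
force: [1.0, -1.3, 12.6]
grip_width: 0.0127
```

Run:
```python
from h import *
s=sense();print(s['q'],s['position'],s['force'],s['ft_torque'])
```

```text
[ -15.34202475   16.50500207    2.3260032   113.93938921   -0.8045737
   49.50701118 -141.94425407] [0.53467309 0.06080234 0.15644137] [ 0.99168371 -1.3356231  12.58348082] [-0.33393992 -0.36273126  0.08519859]
```

move_arm:
  motion:
    - [[0,0,0],[0,-0.2,0],2]
    - [[0,0,0],[0,-0.2,0],4]
    - [[0,0,0],[0,-0.2,0],6]
    - [[0,0,0],[0,-0.2,0],6]
    - [[0,0,0],[0,-0.2,0],6]
    - [[0,0,0],[0,-2,0],6]
    - [[0,0,0],[0,-4,0],6]
    - [[0,0,0],[0,-6,0],6]
    - [[0,0,0],[0,-8,0],6]
    - [[0,0,0],[0,-10,0],6]
    - [[0,-7,0],[0,-12,0],6]
    - [[0,-14,0],[0,-12,0],6]

```text
time_s: 9.83
position: [0.5354, 0.0616, 0.2795]
tcp_rot: [[-0.417, 0.004, 0.909], [-0.909, 0.001, -0.417], [-0.003, -1.0, 0.004]]
force: [-0.4, 0.3, 0.8]
grip_width: 0.06
```

move_arm:
  motion:
    - [[0,-7,0],[0,0,0],6]
    - [[0,-14,0],[0,0,0],6]
    - [[0,-21,0],[0,0,0],6]
    - [[0,-28,0],[0,0,0],6]
    - [[0,-35,0],[0,0,0],6]
    - [[0,-42,0],[0,0,0],6]
    - [[0,-49,0],[0,0,0],6]
    - [[0,-56,0],[0,0,0],6]
    - [[0,-63,0],[0,0,0],6]
    - [[0,-70,0],[0,0,0],6]
    - [[0,-77,0],[0,0,0],6]
    - [[0,-84,0],[0,0,0],6]

```text
time_s: 10.83
position: [0.5338, 0.0612, 0.2756]
tcp_rot: [[0.861, -0.001, 0.509], [-0.509, -0.0, 0.861], [-0.0, -1.0, -0.0]]
force: [-0.7, 0.8, -0.8]
grip_width: 0.06
```

move_arm:
  motion:
    - [[0,-7,0],[0,0,0],6]
    - [[0,-14,0],[0,0,0],6]
    - [[0,-21,0],[0,0,0],6]
    - [[0,-28,0],[0,0,0],6]
    - [[0,-35,0],[0,0,0],6]
    - [[0,-42,0],[0,0,0],6]
    - [[0,-49,0],[0,0,0],6]
    - [[0,-56,0],[0,0,0],6]
    - [[0,-63,0],[0,0,0],6]
    - [[0,-70,0],[0,0,0],6]
    - [[0,-76,0],[0,0,0],6]
    - [[0,-82,0],[0,0,0],6]

```text
time_s: 11.83
position: [0.5339, 0.0612, 0.2756]
tcp_rot: [[0.624, -0.001, -0.781], [0.781, -0.0, 0.624], [-0.0, -1.0, 0.0]]
force: [-0.1, 0.7, 0.2]
grip_width: 0.0598
```

Run:
```python
from h import *
s=sense();print(s['q'],s['position'],np.round(s['tcp_rot'],3),s['force'])
grab('wrist','pics/w3.png');grab('side','pics/s3.png')
f=lambda i,k:cv2.convertScaleAbs(cv2.resize(i,None,fx=k,fy=k,interpolation=cv2.INTER_CUBIC),alpha=2,beta=15)
a=f(cv2.imread('pics/w3.png')[140:300,250:410],2.5);b=f(cv2.imread('pics/s3.png')[190:290,280:380],4)
cv2.imwrite('pics/c3.png',np.hstack([a,b]))
```

```text
[ 8.15929218e-02  1.01086998e+01 -1.52652856e+01  1.05841580e+02
  2.93431850e+00  6.44583339e+01  3.51646130e+01] [0.53385641 0.06121906 0.27563089] [[ 0.624 -0.001 -0.781]
 [ 0.781 -0.     0.624]
 [-0.    -1.     0.   ]] [-0.10109099  0.72196246  0.21570507]
```

View pics/c3.png

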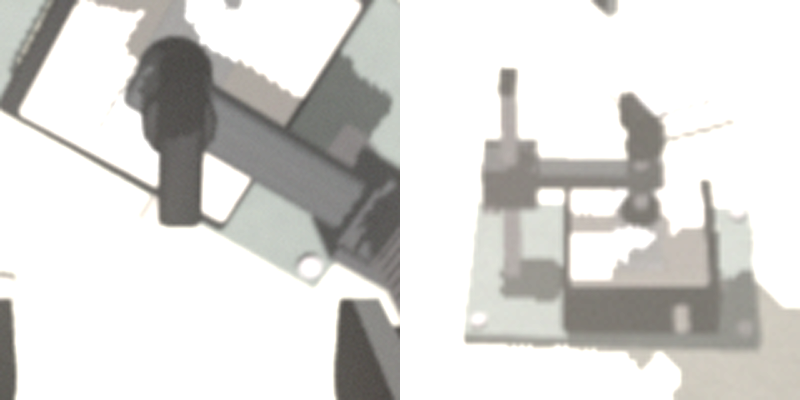

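The right half shows the jaw staying down with the foot on the strip after release. The left half shows the grip aligned with the tool, far end at (322,229). Now I'll compute the regrasp shift and check that the chamber hasn't moved.

Run:
```python
from h import *
s=sense();W=cam('wrist',s);R=np.array(s['tcp_rot'])
e=onz(W,(322,228.8),.184);print('end',e)
g=e-.025*-R[:,2]*1.0;print('grip centre by end',g)
print('tool shift cm for that / for fit axis',R.T@(g-s['position'])*100, R.T@(np.array([.5318,.0625,.155])-s['position'])*100)
l=onz(W,(250+160/2.5,140+215/2.5),.184);r=onz(W,(250+202/2.5,140+215/2.5),.184);print('width',np.linalg.norm(l-r),(R.T@((l+r)/2-s['position'])*100)[0])
S=cam('side');print('grip z from side', [o[2]+d[2]*(.5318-o[0])/d[0] for o,d in [ray(S,(280+243/4,190+130/4))]])
a=cv2.imread('pics/side1.png').astype(int);b=cv2.imread('pics/s3.png').astype(int)
# chamber front-edge shift, row profile of dark edge in side view
def edges(im):
  g=im.sum(2)/3.; x=int(280+60*1);return [np.round(np.argmax(np.diff(g[252:285,c]))+252) for c in (345,350,356)],[np.argmin(np.diff(g[266,410-90:440-90]))+320 if 0 else 0]
def xs(im):
  g=cv2.GaussianBlur((im.sum(2)/3).astype(np.float32),(1,5),0);d=np.diff(g[267]);return int(np.argmin(d[410-95:430]) +315), np.round(d[415-100:428-100+60],0).astype(int)[:12]
print(edges(a),edges(b))
```

```text
end [0.54866778 0.05086306 0.184     ]
grip centre by end [0.52918113 0.06652417 0.1840101 ]
tool shift cm for that / for fit axis [0.12516618 9.16074723 0.69661192] [-0.02334884 12.06162914  0.23921586]
width 0.012695004944964543 0.15495532887154767
grip z from side [np.float64(0.1511916629715404)]
([np.int64(277), np.int64(265), np.int64(277)], [0]) ([np.int64(277), np.int64(265), np.int64(276)], [0])
```

move_arm:
  motion:
    - [[0,0,0],[0.05,2.5,0.35],6]
    - [[0,0,0],[0.05,5,0.35],6]
    - [[0,0,0],[0.05,7.5,0.35],6]
    - [[0,0,0],[0.05,9.5,0.35],6]
    - [[0,0,0],[0.05,11,0.35],6]
    - [[0,0,0],[0.05,11.7,0.35],6]
    - [[0,0,0],[0.05,11.7,0.35],4]
    - [[0,0,0],[0.05,11.7,0.35],2]
    - [[0,0,0],[0.05,11.7,0.35],0.5]
    - [[0,0,0],[0.05,11.7,0.35],0.5]
    - [[0,0,0],[0.05,11.7,0.35],0.5]
    - [[0,0,0],[0.05,11.7,0.35],0.5]

```text
time_s: 12.93
position: [0.5321, 0.0638, 0.1599]
tcp_rot: [[0.629, 0.001, -0.777], [0.777, -0.0, 0.629], [0.001, -1.0, -0.001]]
force: [-2.2, -2.2, 6.7]
grip_width: 0.0131
```

move_arm:
  motion:
    - [[0,7,0],[0,0.02,0],0.5]
    - [[0,14,0],[0,0.03,0],0.5]
    - [[0,21,0],[0,0.05,0],0.5]
    - [[0,28,0],[0,0.06,0],0.5]
    - [[0,35,0],[0,0.08,0],0.5]
    - [[0,42,0],[0,0.1,0],0.5]

```text
time_s: 13.43
position: [0.5324, 0.0639, 0.1591]
tcp_rot: [[0.989, 0.002, -0.151], [0.151, 0.0, 0.989], [0.002, -1.0, -0.0]]
force: [-0.8, -1.4, 7.9]
grip_width: 0.0121
```

move_arm:
  motion:
    - [[0,7,0],[0,0.02,0],0.5]
    - [[0,14,0],[0,0.03,0],0.5]
    - [[0,21,0],[0,0.05,0],0.5]
    - [[0,28,0],[0,0.06,0],0.5]
    - [[0,35,0],[0,0.08,0],0.5]
    - [[0,42,0],[0,0.1,0],0.5]
    - [[0,42,0],[0,0.1,0],0.5]

```text
time_s: 14.02
position: [0.5327, 0.0637, 0.1583]
tcp_rot: [[0.834, 0.003, 0.552], [-0.552, 0.0, 0.834], [0.002, -1.0, 0.002]]
force: [0.7, -3.1, 9.3]
grip_width: 0.0128
```

Run:
```python
from h import *
s=sense();print(s['q'][6],s['position'],s['force'],s['ft_torque'])
```

```text
-47.278525657131574 [0.53274058 0.063721   0.15827637] [ 0.6717041  -3.05891346  9.30362364] [-1.17066454  0.13724207 -0.03498131]
```

Total turn is about 302°. In the last 84° the handle dropped 1.6 mm, close to the 1.87 mm thread travel, so the jaw is bound and the foot is compressing. Releasing.

move_arm:
  motion:
    - [[0,0,0],[0,-0.2,0],2]
    - [[0,0,0],[0,-0.2,0],4]
    - [[0,0,0],[0,-0.2,0],6]
    - [[0,0,0],[0,-0.2,0],6]
    - [[0,0,0],[0,-0.2,0],6]
    - [[0,0,0],[0,-2,0],6]
    - [[0,0,0],[0,-4,0],6]
    - [[0,0,0],[0,-6,0],6]
    - [[0,0,0],[0,-9,0],6]
    - [[0,0,0],[0,-12,0],6]
    - [[0,0,0],[0,-15,0],6]
    - [[0,0,0],[0,-15,0],6]

```text
time_s: 15.02
position: [0.5336, 0.0643, 0.3124]
tcp_rot: [[0.839, 0.007, 0.544], [-0.544, 0.002, 0.839], [0.005, -1.0, 0.005]]
force: [0.5, 0.2, 0.1]
grip_width: 0.0599
```

Run:
```python
from h import *
s=sense();print(s['time_s'],s['position'],s['force'])
grab('wrist','pics/w4.png');grab('side','pics/s4.png')
f=lambda i,k:cv2.convertScaleAbs(cv2.resize(i,None,fx=k,fy=k,interpolation=cv2.INTER_CUBIC),alpha=1.8,beta=15)
a=f(cv2.imread('pics/w4.png')[100:300,220:420],2);b=f(cv2.imread('pics/s4.png')[190:290,280:380],4)
cv2.imwrite('pics/c4.png',np.hstack([a,b]))
```

```text
15.0167 [0.53361012 0.06434947 0.31244302] [0.51450393 0.18822871 0.08733039]
```

View pics/c4.png

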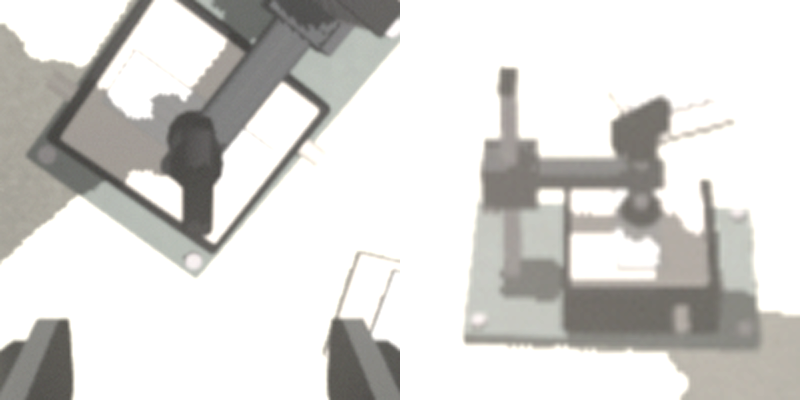

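The handle turned with the tool, the jaw stays down with the foot on the strip, and the chamber and cover sit at the same pixels as before. The gripper is clear. Handing in.

```bash
python3 -c "
from plant import env
print(env.job_done())"
```

```text
the job is handed in; nothing more can be done
None
```

I slid the jaw down about 48 mm until the foot met the cover. I then turned the handle about 302° clockwise in two grips (218° and 84°), let go, moved clear and handed the job in at about 15 s of the 61 s allowed.

**What the last checks showed**
- **Foot contact:** past TCP z ≈ 0.160 m the upward force rose about 5 N/mm, which matches the foot's spring.
- **Binding:** in the last 84° the handle sank 1.6 mm against 1.9 mm of thread travel, so the jaw was holding. I did not measure the jaw's tilt directly.
- **After release:** the jaw stayed down with the foot on the strip.
- **Chamber and cover:** after the first grip, the chamber's edges in the side view were within 1 pixel of the start. After the second I compared the side view by eye only, and saw no shift. I did not re-check the other things on the bench, but the arm went nowhere near them.

**What disagreed**
- My first grip was about 2.5 mm off the screw axis, so side force rose to about 21 N during the first 84° of turning. I corrected the path and it fell to a few newtons.
- At the regrasp, the camera and the fit to the arm's path differed by about 5 mm on where the grip centre lay along its length. I aimed between them and the grip held.
- The side-view estimate of the grip height (0.151 m) did not match the roughly 0.168 m implied by the arm's position. I went by the arm.

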